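# Clamp the logger cartridge into the read-out cradle

### The arm

A 6-joint arm with a two-finger parallel gripper is mounted at the origin on the work surface. World frame = base frame: x ahead of the robot, y to its left, z up, the work surface at z = 0. Lengths are in m, angles in rad, forces in N, time in s.
With the tool pointing down it reaches from about 0.35 to 0.8 m from the base axis. Payload 7.3 kg.
Tool frame: the origin (TCP) lies at the very end of the fingers, on their centre line; the grasp point (between the pads) lies 19 mm behind it; z points along the fingers, x is the direction in which the jaws open and shut, and the axes are right-handed (so a half turn about z gives the same grasp; the last joint's range is limited). The gripper opens to 85 mm and grips with 20 to 120 N. Pads are 22 mm wide; open, the fingers measure 114 mm over their backs; the gripper's body (76 mm by 85 mm) begins 54 mm behind the grasp point. The pads swing forward as they close: fully open they stand 13 mm farther back than shut.
Start: joints at [-1.283, 0.342, 1.524, -0, 1.275, -0.146], TCP at [0.221, -0.476, 0.231] pointing down, gripper open.
Joint ranges: [-2.53, 2.53], [-0.77, 2.02], [0.04, 2.7], [-1, 4.14], [0.28, 2.66], [-3.11, 3.11]. Speed limits (rad/s): [2.57, 2.57, 3.14, 3.14, 3.14, 3.14].

### API

Orientations are given as a rotation vector (axis times angle).
In Python, from bench import robot gives the robot as it stands.
- The arm moves only by the shell command python3 -m pendant 'ROWS' [FORCE]. ROWS is JSON, a list that holds one entry, the list of rows, each a list of 5 numbers: the finger opening in m, from 0 to 0.0854, then the shift along the tool's x, y, z in m, then the turn about the tool's z in rad. A call has 1 to 8 rows; each row shifts and turns the pose as measured when the row begins, along the tool's axes as they then stand; what a row does not reach is not made up. A row lasts 1/8 s, in which the tool goes at most 62.5 mm and 10.7 degrees, less where a joint would pass 70% of its speed; a pose out of reach is approached as far as the arm can. A call is refused whole if a number of a shift passes 0.0625 or a number of a turn 0.188, either way. A call with a gripper value outside its range is refused whole. The fingers move at their own pace and stop on an object; FORCE is the grip in N (left out, the last holds). Time passes only in rows, so rows that do not move let the fingers close. It gives the time, the measured TCP pose, the force and the opening at its end, in the units of the state.
- robot.get_obs(): the state, without advancing time (a new reading comes with each control period).
- robot.snapshot(name): name is "scene" or "top"; returns the picture (480x640x3 uint8, red, green, blue); there is no depth.
- robot.get_calibration(name): a dict with "intrinsics" (3x3 intrinsics, pixels), "extrinsics" (4x4, takes a point from camera to world coordinates). Camera axes: x right, y down, z forward; pixel columns grow to the right and rows downward; lengths in m; the calibration is good to about 2 mm. A picture is of the moment at which its call begins. get_calibration takes no time and is no camera call.
- robot.close_job(): hands the job in, once; it reports no verdict.
The state is a dict: "time_s": time; "joints": joint angles; "qvel": joint speeds; "tau": joint torques, N m; "tool_pos": TCP position; "tcp_rot": TCP orientation; "wrist_force": force on the tool from outside, world axes, zero at the start; "torque": the same for the moment, N m; "opening": finger opening in m.
Only numpy, scipy, OpenCV 4.12 (cv2) and the standard library are available. Lean on these libraries where they do the work, as an engineer would, in place of code of your own. Each camera call takes 0.05 s, during which the arm holds its last target.

### The job

Put the logger cartridge (the one with a tongue on its end) into the read-out cradle: first swing the clamp lever wide open, then tip the cartridge so that its tongue goes under the cradle's lip and lay it down flat on the cradle floor, and last swing the lever fully shut over it and let go. Leave the plain spacer block, the bottle and the tape roll where they are, and do not bump the homogeniser stand.

Things in the scene. Friction and masses are not known exactly. Their poses are not given: they have to be found in the camera images.
- cradle: Fixed grey base plate with metal fittings. Origin on the bench; x along the cradle from slot end (-x) to lever end (+x), z up. In its frame, mm: plate x -75..90, y -50..50, top z 12; two floor rails x -30..48 at y +-14, tops z 18, on which the cartridge lies; hinge ears x 62..86, y +-19, up to z 72. The sides from x -50 to 31 are open for fingers.
- lip_edge (a point): Middle of the lip's lower edge: cradle x -50, y 0, z 33 mm. The aluminium lip runs from it 23 mm to -x, is 64 mm wide and 8 mm thick (top z 41). Under it, over the plate, is the slot for the tongue: 21 mm high, 36 mm wide between cheeks, end wall at x -63.
- sill_top (a point): Top of the sill's inner edge at the lever end: cradle x 49, y 0, z 24 mm (sill 6 mm thick). Beside it, x 31..48, guides with inner faces at y +-22.5 mm, tops z 30. From lip edge to sill is 99 mm, less than the cartridge with its tongue (104 mm): it does not drop in flat, but goes in tongue first, tipped about 0.3 rad, then heel down.
- seat (a point): The point of the cradle (axes as the cradle's) where the cartridge's origin lies when it is home: on the rails, 18 mm above the bench. Play of the seated cartridge: about 4 mm either way in x, 2.5 mm in y.
- lever (a joint): Clamp lever's angle about a hinge along the cradle's y. 0 = shut (stop): arm level over the cartridge, its rubber foot, 42 mm from the hinge, 1.5 mm above a seated cartridge. Grows as it swings up and back, to the cradle's +x; 1.75 = open stop. Starts at 0 to 0.6. Friction of 0.09 N m (1 N at the grip) holds it where it is left; no spring.
- lever_hinge (a point): The lever's hinge axis, fixed in the cradle at x 72, y 0, z 60 mm.
- lever_grip (a point): Middle of the lever's black round handle, 15 mm thick, 52 mm long, in the cradle's xz plane. Shut, it is 88 mm to -x of the hinge and 32 mm above it, the handle sloping up away from the hinge by 35 degrees. It can be pinched from above with the fingers either side in y; it moves on an arc of radius 94 mm about the hinge.
- cartridge: Loose grey plastic block 90 x 40 x 30 mm (x, y, z), about 0.18 kg, with a tongue on its -x end: 14 mm long (x -59..-45), 28 mm wide, z 4..12 mm. Origin at the centre of the block's underside; z up. Lies flat in the white tray.
- tongue_tip (a point): Middle of the tongue's end face, at x -59, z 8 mm on the cartridge.
- tray: Fixed white open tray 230 x 250 mm, 12 mm high, walls and floor 3 mm. Origin at the centre of its underside. It holds the cartridge and the spacer side by side, either way round.
- spacer: Bystander: loose block of the cartridge's size and material, 90 x 40 x 30 mm, but without a tongue. Origin at the centre of its underside.
- bottle: Bystander: loose white sample bottle, 44 mm across, 120 mm tall, standing between cradle and tray, near the robot. Origin at the centre of its underside.
- tape: Bystander: loose tape roll lying flat beyond the cradle or tray, 80 mm across, 24 mm high. Origin at the centre of its underside.
- stand: Fixed homogeniser on a post stand, between cradle and tray, far from the robot: base plate 150 x 70 x 12 mm; post 22 mm square at x +30 mm, 245 mm high; 40 mm wide white drive at x -35 mm from 130 to 240 mm up, a 10 mm shaft below it down to 45 mm. Origin at the centre of the base's underside.
Mind the look-alikes: they are no part of the job. Leave any turquoise look-alike of the cartridge alone.

How it is judged:
By the outcome, as a careful person would: the job done as asked, in the order asked, and still so for the second after the job is handed in, with the robot touching nothing.
It also fails if it takes over 67 s, if anything falls off the work surface, if the arm or the gripper's body presses on something with over 40 N, if the wrist force passes 120 N, or if a joint passes its speed limit or range.

## Working session

There is one attempt and no reset: what is moved stays moved. The work goes in short steps, Python scripts to look and compute and a shell command to move; the robot and the scene stay as the last step left them, time stands still between calls to the robot, and variables do not carry over. Pictures are saved under pics/ and viewed, and the job is handed in when it is done.

```bash
ls; mkdir -p pics; python3 - <<'E'
from bench import robot
import cv2,numpy as np
np.set_printoptions(precision=4,suppress=True)
for n in("scene","top"):
    im=robot.snapshot(n); cv2.imwrite(f"pics/{n}0.png",im[:,:,::-1])
    c=robot.get_calibration(n); print(n,np.array(c["intrinsics"]),np.array(c["extrinsics"]))
o=robot.get_obs(); print(o)
E
```

```text
pics
scene [[621.8465   0.     313.3461]
 [  0.     621.8465 238.1528]
 [  0.       0.       1.    ]] [[-0.291   0.8107 -0.508   1.2557]
 [ 0.9567  0.2484 -0.1517  0.1196]
 [ 0.0032 -0.5301 -0.8479  1.1612]
 [ 0.      0.      0.      1.    ]]
top [[574.6393   0.     316.228 ]
 [  0.     574.6393 242.0575]
 [  0.       0.       1.    ]] [[ 0.0098 -0.9959  0.0901  0.4569]
 [-0.9999 -0.0091  0.0083 -0.0967]
 [-0.0075 -0.0902 -0.9959  1.3178]
 [ 0.      0.      0.      1.    ]]
{'time_s': 0.1, 'joints': array([-1.283 ,  0.3427,  1.5249, -0.    ,  1.2754, -0.146 ]), 'qvel': array([-0.0012, -0.0013, -0.0025, -0.0029, -0.0007,  0.0005]), 'tau': array([  0.0014, -43.4449, -24.6491,  -0.0001,   0.0047,   0.    ]), 'tool_pos': array([ 0.2206, -0.476 ,  0.2307]), 'tcp_rot': array([-2.6467,  1.6908,  0.0017]), 'wrist_force': array([-0.2852, -0.5382, -0.5263]), 'torque': array([-0.0003, -0.0236,  0.0251]), 'opening': 0.0853466795225652}
```

View pics/scene0.png

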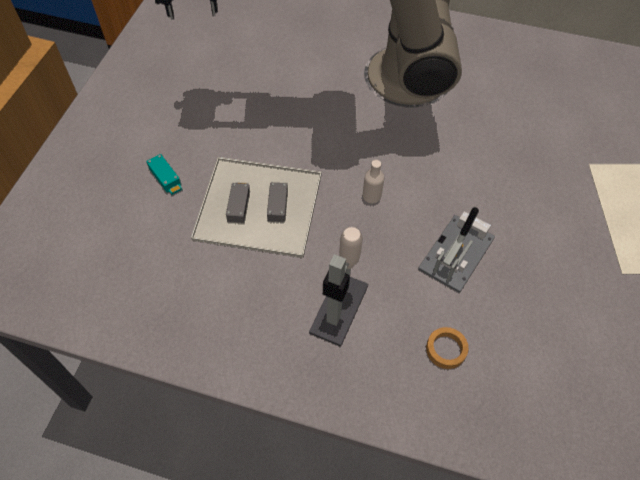

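View pics/top0.png

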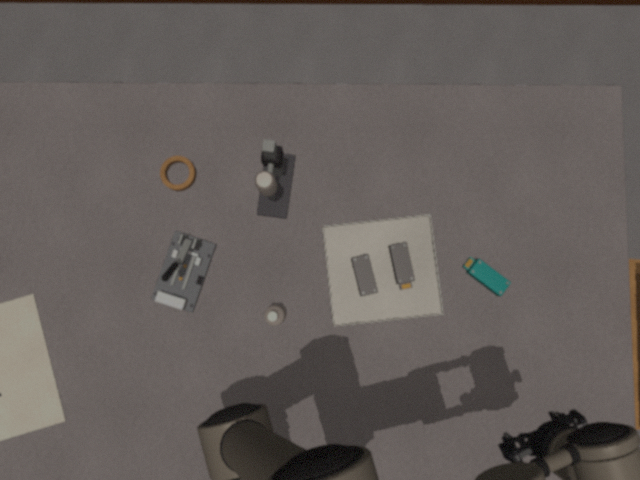

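The top view shows the cradle at about (185,270) with its lip (white) at (170,300). The tray is at (383,270), with the cartridge at (402,263), orange tongue at (405,286), and the spacer at (364,274). The bottle is at (275,315), the stand at (275,185) and the tape at (178,173). Next I'll zoom in.

```bash
python3 - <<'E'
import cv2,numpy as np
t=cv2.imread("pics/top0.png");s=cv2.imread("pics/scene0.png")
a=cv2.resize(t[225:320,140:230],None,fx=6,fy=6,interpolation=cv2.INTER_CUBIC)
cv2.imwrite("pics/a.png",a)
b=cv2.resize(t[205:335,315:450],None,fx=4.5,fy=4.5,interpolation=cv2.INTER_CUBIC)
cv2.imwrite("pics/b.png",b)
c=cv2.resize(s[200:300,410:505],None,fx=6,fy=6,interpolation=cv2.INTER_CUBIC)
cv2.imwrite("pics/c.png",c)
E
```

```text
(no output)
```

View pics/a.png

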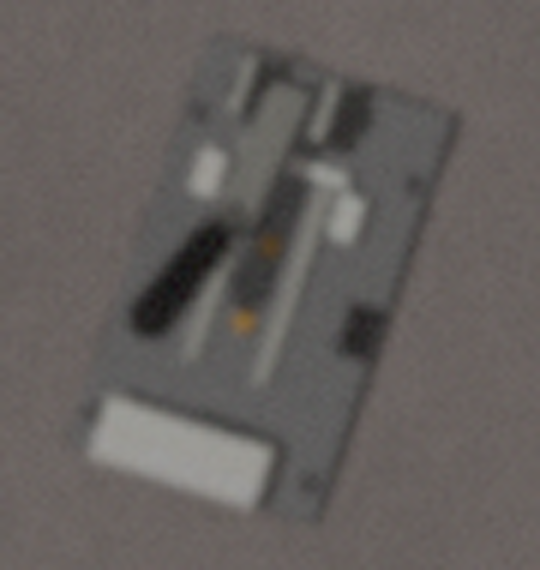

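View pics/b.png

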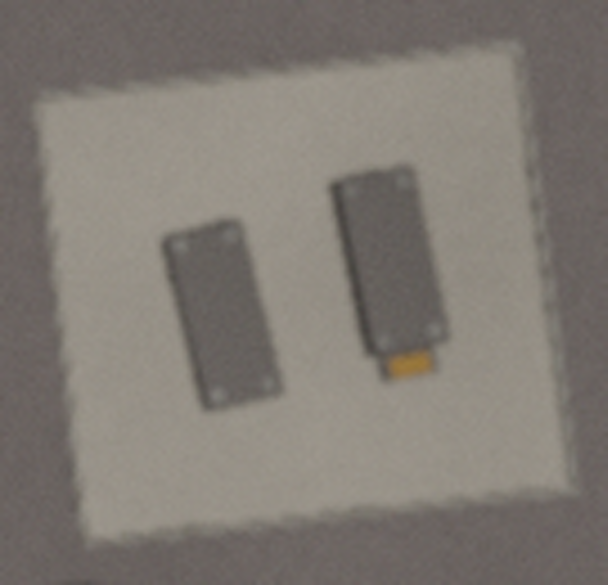

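View pics/c.png

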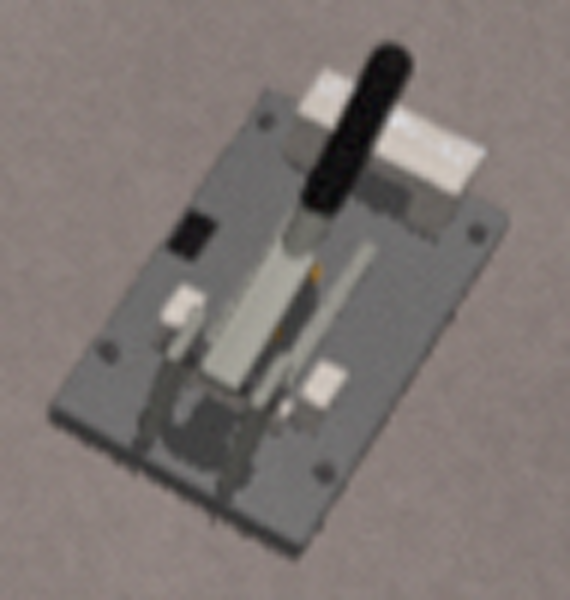

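```bash
cat > h.py <<'E'
import numpy as np,cv2
from scipy.optimize import least_squares
from scipy.spatial.transform import Rotation as R
from bench import robot
np.set_printoptions(precision=4,suppress=True)
C={n:(np.array(robot.get_calibration(n)["intrinsics"]),np.array(robot.get_calibration(n)["extrinsics"])) for n in("scene","top")}
def proj(n,P):
    K,E=C[n];p=(np.atleast_2d(P)-E[:3,3])@E[:3,:3];p=p@K.T;return p[:,:2]/p[:,2:]
def ray(n,uv):
    K,E=C[n];uv=np.atleast_2d(uv).astype(float);d=np.c_[uv,np.ones(len(uv))]@np.linalg.inv(K).T@E[:3,:3].T;return E[:3,3],d
def onz(n,uv,z):
    o,d=ray(n,uv);return o+d*((z-o[2])/d[:,2:])
def tri(u1,u2):
    o1,d1=ray("scene",u1);o2,d2=ray("top",u2);d1=d1[0];d2=d2[0]
    s=np.linalg.lstsq(np.c_[d1,-d2],o2-o1,rcond=None)[0];a=o1+s[0]*d1;b=o2+s[1]*d2;return (a+b)/2,np.linalg.norm(a-b)
def uncrop(uv,off,f): return (np.array(uv,float)+.5)/f-.5+np.array(off)
def pts(x,y,th,L):
    L=np.array(L,float);c,s=np.cos(th),np.sin(th);return np.c_[x+c*L[:,0]-s*L[:,1],y+s*L[:,0]+c*L[:,1],L[:,2]]
E
python3 - <<'E'
from h import *
t=cv2.imread("pics/top0.png").astype(int)
for p in [(200,290),(195,250),(230,290),(150,240)]: print(p,t[p[1],p[0]])
s=cv2.imread("pics/scene0.png").astype(int)
for p in [(435,262),(470,270),(400,262)]: print(p,s[p[1],p[0]])
# manual corners
a=uncrop([(215,40),(460,110),(320,520)],(140,225),6)
w=onz("top",a,.012);print("top",w)
c=uncrop([(52,412),(298,552),(508,215),(268,90)],(410,200),6)
w2=onz("scene",c,.012);print("scene",w2)
for n,i,off,f in(("top",t,(140,225),6),("scene",s,(410,200),6)):
    m=((i[:,:,2]-i[:,:,0])<4).astype(np.uint8)*255
    m=cv2.resize(m[off[1]:off[1]+100,off[0]:off[0]+95],None,fx=6,fy=6,interpolation=0);cv2.imwrite(f"pics/m_{n}.png",m)
E
```

```text
(200, 290) [74 73 78]
(195, 250) [80 80 83]
(230, 290) [ 96  97 106]
(150, 240) [ 95  98 107]
(435, 262) [102 101 104]
(470, 270) [110 111 111]
(400, 262) [124 127 138]
top [[0.597  0.237  0.012 ]
 [0.571  0.1426 0.012 ]
 [0.4155 0.1915 0.012 ]]
scene [[0.5741 0.1481 0.012 ]
 [0.6036 0.2407 0.012 ]
 [0.4445 0.2903 0.012 ]
 [0.4156 0.1969 0.012 ]]
```

```bash
cat > cr.py <<'E'
from h import *
T=uncrop([(215,38),(460,110),(322,520), (272,440),(255,510),(90,462)],(140,225),6)
LT=[(90,50,12),(90,-50,12),(-75,-50,12),(-50,-32,41),(-73,-32,41),(-73,32,41)]
S=uncrop([(52,410),(298,550),(508,213),(268,88), (485,152),(455,195)],(410,200),6)
LS=[(90,-50,12),(90,50,12),(-75,50,12),(-75,-50,12),(-73,32,41),(-50,32,41)]
LT=np.array(LT)/1e3;LS=np.array(LS)/1e3
for nm,sets in(("top",[("top",T,LT)]),("scene",[("scene",S,LS)]),("both",[("top",T,LT),("scene",S,LS)])):
    f=lambda p:np.concatenate([(proj(n,pts(*p,L))-U).ravel() for n,U,L in sets])
    r=least_squares(f,[.5,.2,-.3]);print(nm,r.x,"res",r.fun.round(1))
E
python3 cr.py
python3 - <<'E'
from h import *
# cartridge corners in crop b (4.5, off 315,205) at z 33mm
U=uncrop([(332,183),(412,165),(448,338),(370,355)],(315,205),4.5)
w=onz("top",U,.033);print(w,w.mean(0)); 
for a,b in((0,1),(1,2),(2,3),(3,0)):print(np.linalg.norm(w[a]-w[b]))
d=(w[0]+w[1]-w[2]-w[3])/2;print("yaw",np.arctan2(d[1],d[0]))
print("tongue end",onz("top",uncrop([(412,376)],(315,205),4.5),.015))
U=uncrop([(163,236),(238,220),(283,392),(207,410)],(315,205),4.5);print("spacer",onz("top",U,.033).mean(0))
print("bottle",onz("top",(275,315),.12)); print("stand base corners",onz("top",[(294,155),(288,218),(258,215)],.012)," drive",onz("top",(267,182),.24))
s=cv2.imread("pics/scene0.png")
cv2.imwrite("pics/d.png",cv2.resize(s[170:235,215:300],None,fx=8,fy=8,interpolation=cv2.INTER_CUBIC))
cv2.imwrite("pics/e.png",cv2.resize(s[150:350,290:400],None,fx=3,fy=3,interpolation=cv2.INTER_CUBIC))
E
```

```text
top [ 0.4996  0.2176 -0.3003] res [-0.7 -1.1 -0.3  0.1 -0.6  1.   0.8  1.4  0.3 -0.3  0.5 -1.2]
scene [ 0.5012  0.2213 -0.3026] res [-0.5 -0.6  0.8 -0.1  0.5  0.4 -0.4 -0.1 -0.4  0.1 -0.1  0.3]
both [ 0.5004  0.2196 -0.3011] res [-1.5 -1.5 -1.1 -0.2 -1.5  0.7 -0.1  1.1 -0.6 -0.6 -0.4 -1.5 -1.1 -1.1
  0.2 -0.7 -0.3 -0.1 -1.1 -0.6 -1.1 -0.5 -0.8 -0.2]
[[ 0.5674 -0.2477  0.033 ]
 [ 0.5767 -0.2876  0.033 ]
 [ 0.4908 -0.305   0.033 ]
 [ 0.4821 -0.2664  0.033 ]] [ 0.5293 -0.2767  0.033 ]
0.04093158027112211
0.08764898716426506
0.03960179672313287
0.08732040840584507
yaw 0.20785368628818
tongue end [[ 0.4721 -0.2898  0.015 ]]
spacer [ 0.5015 -0.1935  0.033 ]
bottle [[ 0.4129 -0.0028  0.12  ]]
stand base corners [[ 0.7769 -0.0323  0.012 ]
 [ 0.6298 -0.0205  0.012 ]
 [ 0.6361  0.0484  0.012 ]]  drive [[0.6683 0.0071 0.24  ]]
```

View pics/d.png

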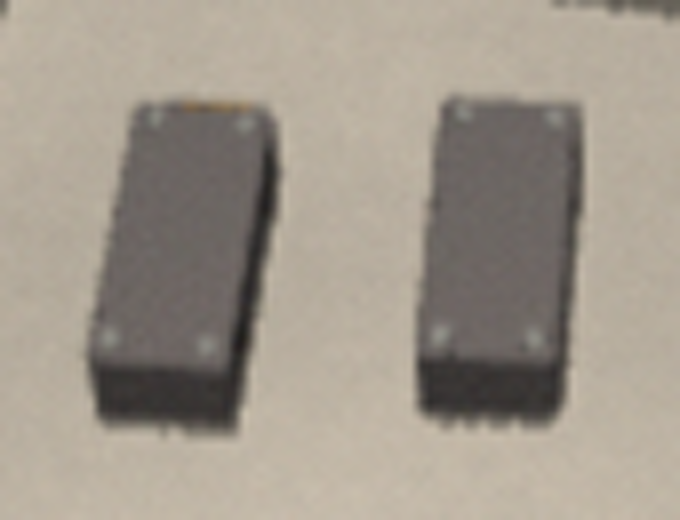

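```bash
python3 - <<'E'
from h import *
U=uncrop([(92,355),(240,362),(272,112),(138,104)],(215,170),8)
w=onz("scene",U,.033);print(w.round(4),w.mean(0)); d=(w[0]+w[1]-w[2]-w[3])/2;print("yaw",np.arctan2(d[1],d[0]),np.linalg.norm(d))
# lever handle: black blob ends in both views
p1=uncrop([(393,60),(318,195)],(410,200),6); p2=uncrop([(150,320),(218,235)],(140,225),6)
cx,cy,th=.5004,.2196,-.301
c,s=np.cos(th),np.sin(th)
for a,b in zip(p1,p2):
    P,e=tri(a,b);d=P-[cx,cy,0];print("handle end cradle",c*d[0]+s*d[1],-s*d[0]+c*d[1],P[2],e)
for al in(0,.2,.4,.6):
    H=lambda r,a:(.072+r*np.cos(a-al),0,.060+r*np.sin(a-al))
    g=(.072-(.088*np.cos(al))+.032*np.sin(al),.06+.032*np.cos(al)+.088*np.sin(al))
    u=(-np.cos(np.radians(35)+al),np.sin(np.radians(35)+al))
    L=[(g[0]+k*u[0],0,g[1]+k*u[1]) for k in(.022,-.022)]
    W=pts(cx,cy,th,L);print(al,np.round(L,3).tolist(),proj("scene",W).round(1).tolist(),proj("top",W).round(1).tolist())
print("meas",p1,p2)
E
```

```text
[[ 0.576  -0.2834  0.033 ]
 [ 0.5663 -0.2439  0.033 ]
 [ 0.4834 -0.2649  0.033 ]
 [ 0.4918 -0.3021  0.033 ]] [ 0.5294 -0.2736  0.033 ]
yaw 0.2330796708949277 0.08583428310097141
handle end cradle -0.014719160165111905 0.0005491053810518561 0.14125566143582413 0.0027534121674180163
handle end cradle 0.01854240780901562 -0.0011013115631870298 0.09952475868596222 0.003454476772570919
0 [[-0.034, 0.0, 0.105], [0.002, 0.0, 0.079]] [[474.4, 213.3], [463.8, 232.1]] [[165.9, 287.3], [174.5, 271.5]]
0.2 [[-0.023, 0.0, 0.125], [0.007, 0.0, 0.093]] [[474.2, 211.3], [464.0, 230.3]] [[165.0, 282.2], [173.7, 268.9]]
0.4 [[-0.008, 0.0, 0.142], [0.015, 0.0, 0.105]] [[472.8, 211.4], [463.5, 229.7]] [[165.0, 275.1], [173.4, 265.2]]
0.6 [[0.01, 0.0, 0.157], [0.025, 0.0, 0.116]] [[470.3, 213.5], [462.3, 230.4]] [[166.0, 266.4], [173.7, 260.3]]
meas [[475.0833 209.5833]
 [462.5833 232.0833]] [[164.5833 277.9167]
 [175.9167 263.75  ]]
```

```bash
cat > go.py <<'E'
import sys
from h import *
CX,CY,TH=.5004,.2196,-.301
def cr(x,y,z): return pts(CX,CY,TH,[(x,y,z)])[0]
def show(P,yaw=None):
    """P world TCP target; yaw= world angle of jaw axis (mod pi)"""
    o=robot.get_obs();M=R.from_rotvec(o["tcp_rot"]).as_matrix();a=np.arctan2(M[1,0],M[0,0])
    print("t",round(o["time_s"],2),"pos",o["tool_pos"],"F",o["wrist_force"],"op",round(o["opening"],4),"jaw",round(a,4),"tilt",M[:2,2],"q6",o["joints"][5])
    turn=0
    if yaw is not None:
        d=(yaw-a+np.pi/2)%np.pi-np.pi/2; turn=-d
    d=np.array(P)-o["tool_pos"]
    M2=M@R.from_rotvec([0,0,turn]).as_matrix()
    print("turn",round(turn,4),"shift(after turn)",(M2.T@d).round(4),"shift now",(M.T@d).round(4),"dist",round(np.linalg.norm(d),4))
E
python3 -c "
from go import *
show(list(cr(0,0,0)[:2])+[.231],TH+np.pi/2)"
```

```text
t 0.1 pos [ 0.2206 -0.476   0.2307] F [-0.2852 -0.5382 -0.5263] op 0.0853 jaw -1.137 tilt [-0.0004  0.0013] q6 -0.14600009330707223
turn 0.7348 shift(after turn) [-0.7473 -0.061   0.0005] shift now [-0.5136 -0.5463  0.0005] dist 0.7498
```

```bash
python3 -m pendant '[[[0.085,0,0,0,0.184],[0.085,0,0,0,0.184],[0.085,0,0,0,0.184],[0.085,0,0,0,0.184],[0.085,-0.06,-0.004,0,0],[0.085,-0.06,-0.005,0,0],[0.085,-0.06,-0.005,0,0],[0.085,-0.06,-0.005,0,0]]]' 20
python3 -c "
from go import *
show(list(cr(0,0,0)[:2])+[.231],TH+np.pi/2)"
```

```text
time_s: 1.1
tool_pos: [0.3148, -0.2501, 0.2279]
tcp_rot: [-1.826, 2.553, 0.012]
wrist_force: [1.6, -0.4, 0.1]
opening: 0.0848
t 1.1 pos [ 0.3148 -0.2501  0.2279] F [ 1.5619 -0.4128  0.0591] op 0.0848 jaw -1.8996 tilt [-0.0024  0.0076] q6 1.0332725871743016
turn -0.0278 shift(after turn) [-0.5036 -0.038   0.    ] shift now [-0.5045 -0.024   0.    ] dist 0.5051
```

```bash
python3 -m pendant '[[[0.085,-0.06,-0.005,0,-0.028],[0.085,-0.06,-0.005,0,0],[0.085,-0.06,-0.005,0,0],[0.085,-0.06,-0.005,0,0],[0.085,-0.06,-0.005,0,0],[0.085,-0.06,-0.005,0,0],[0.085,-0.06,-0.005,0,0],[0.085,-0.04,-0.005,0,0]]]'
python3 -c "
from go import *
show(list(cr(0,0,0)[:2])+[.15],TH+np.pi/2)"
```

```text
time_s: 2.1
tool_pos: [0.4934, 0.1932, 0.2299]
tcp_rot: [-1.864, 2.526, 0.01]
wrist_force: [-1.1, 0.3, 0.6]
opening: 0.0851
t 2.1 pos [0.4934 0.1932 0.2299] F [-1.0731  0.2724  0.5581] op 0.0851 jaw -1.8699 tilt [-0.0019  0.0067] q6 2.0921418012913096
turn 0.0019 shift(after turn) [-0.0268  0.0008  0.0801] shift now [-0.0268  0.0008  0.0801] dist 0.0845
```

```bash
python3 -m pendant '[[[0.085,-0.027,0.001,0,0.002],[0.085,0,0,0.0,0],[0.085,0,0,0.05,0],[0.085,0,0,0.05,0],[0.085,0,0,0.025,0],[0.085,0,0,0,0]]]'
python3 -c "
from go import *
show(list(cr(0,0,0)[:2])+[.101],TH+np.pi/2)
for n in('scene','top'): cv2.imwrite('pics/%s1.png'%n,robot.snapshot(n)[:,:,::-1])
s=cv2.imread('pics/scene1.png');t=cv2.imread('pics/top1.png')
cv2.imwrite('pics/f.png',np.hstack([cv2.resize(s[150:290,400:530],(400,430)),cv2.resize(t[215:330,130:240],(400,430))]))
o=robot.get_obs()['tool_pos'];print(proj('scene',o),proj('top',o))
"
```

```text
time_s: 2.85
tool_pos: [0.4993, 0.2203, 0.1006]
tcp_rot: [1.867, -2.526, -0.01]
wrist_force: [0.5, 0.6, -0.1]
opening: 0.0846
t 2.85 pos [0.4993 0.2203 0.1006] F [ 0.477   0.6415 -0.0981] op 0.0846 jaw -1.8686 tilt [-0.0041  0.0049] q6 2.136588895164705
turn 0.0032 shift(after turn) [ 0.0004 -0.0013 -0.0005] shift now [ 0.0004 -0.0013 -0.0005] dist 0.0014
[[467.3353 225.56  ]] [[170.6901 271.7276]]
```

View pics/f.png

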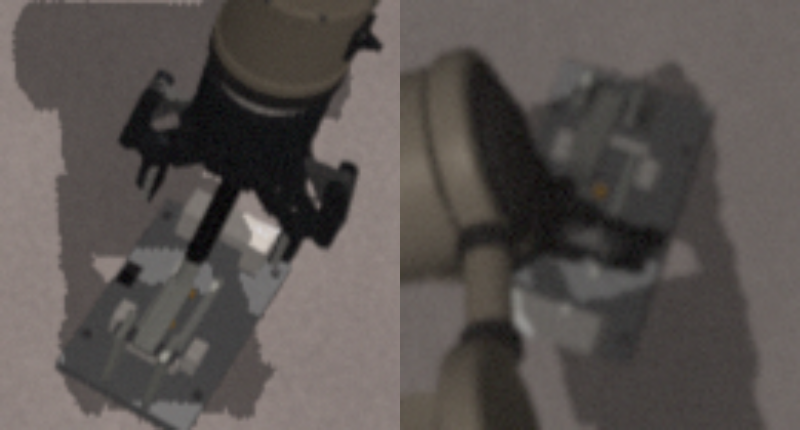

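The handle runs between the open fingers, at about (215,220) in the left crop. I'll pinch it now.

```bash
python3 -m pendant '[[[0.01,0,0,0,0],[0.01,0,0,0,0],[0.01,0,0,0,0],[0.01,0,0,0,0],[0.01,0,0,0,0],[0.01,0,0,0,0]]]' 25
python3 -c "
from go import *
show(cr(0,0,.101),TH+np.pi/2)
# arc: TCP = grip - 19mm z, plus current offset
o=robot.get_obs()['tool_pos']
a0=.35
def g(al): return np.array([.072-.088*np.cos(al)+.032*np.sin(al),.06+.032*np.cos(al)+.088*np.sin(al)])
al=np.append(np.arange(.35,1.75,.2),1.75);G=np.array([g(a) for a in al]);print(al);print(G);print(np.diff(G,axis=0))
"
```

```text
time_s: 3.7
tool_pos: [0.5021, 0.2194, 0.1066]
tcp_rot: [-1.864, 2.521, 0.001]
wrist_force: [-0.2, -0.4, -1.1]
opening: 0.0142
t 3.7 pos [0.5021 0.2194 0.1066] F [-0.2223 -0.3834 -1.0914] op 0.0142 jaw -1.8683 tilt [0.005  0.0044] q6 2.1367634883613684
turn 0.0035 shift(after turn) [0.0003 0.0017 0.0056] shift now [0.0003 0.0017 0.0056] dist 0.0059
[0.35 0.55 0.75 0.95 1.15 1.35 1.55 1.75]
[[0.0003 0.1202]
 [0.0137 0.1333]
 [0.0294 0.1434]
 [0.0468 0.1502]
 [0.0653 0.1534]
 [0.084  0.1529]
 [0.1022 0.1486]
 [0.1192 0.1409]]
[[ 0.0134  0.013 ]
 [ 0.0157  0.0101]
 [ 0.0174  0.0068]
 [ 0.0184  0.0032]
 [ 0.0187 -0.0005]
 [ 0.0182 -0.0042]
 [ 0.017  -0.0078]]
```

```bash
python3 -m pendant '[[[0.01,0,-0.0134,-0.013,0],[0.01,0,-0.0157,-0.0101,0],[0.01,0,-0.0174,-0.0068,0],[0.01,0,-0.0184,-0.0032,0]]]' 25
python3 -c "
from go import *
show(cr(.0653,0,.1534-.019),TH+np.pi/2)"
```

```text
time_s: 4.2
tool_pos: [0.5586, 0.2014, 0.1366]
tcp_rot: [1.866, -2.519, -0.017]
wrist_force: [-3.3, -0.2, 0.2]
opening: 0.0142
t 4.2 pos [0.5586 0.2014 0.1366] F [-3.3016 -0.2002  0.1565] op 0.0142 jaw -1.8664 tilt [-0.0119  0.0044] q6 2.0767324154912927
turn 0.0054 shift(after turn) [-0.0001 -0.0043  0.0022] shift now [-0.0001 -0.0043  0.0022] dist 0.0048
```

```bash
python3 -m pendant '[[[0.01,0,-0.019,0.0005,0],[0.01,0,-0.0187,0.0035,0],[0.01,0,-0.018,0.006,0],[0.01,0,-0.012,0.008,0],[0.01,0,-0.004,0.002,0]]]' 25
python3 -c "
from go import *
show(cr(.1192,0,.1409-.019),TH+np.pi/2)"
```

```text
time_s: 4.82
tool_pos: [0.6281, 0.1793, 0.1171]
tcp_rot: [1.865, -2.516, -0.018]
wrist_force: [-3.1, 0.4, -0.3]
opening: 0.0138
t 4.83 pos [0.6281 0.1793 0.1171] F [-3.1434  0.3568 -0.3453] op 0.0138 jaw -1.8661 tilt [-0.0144  0.0037] q6 2.0218143193994473
turn 0.0057 shift(after turn) [-0.0006  0.0147 -0.0046] shift now [-0.0007  0.0147 -0.0046] dist 0.0155
```

```bash
python3 -m pendant '[[[0.04,0,0,0,0],[0.06,0,0,0,0],[0.085,0,0,0,0],[0.085,0,0,-0.05,0],[0.085,0,0,-0.06,0],[0.085,0,0,-0.06,0],[0.085,0.03,0,-0.02,0],[0.085,0.06,0,0,0]]]' 25
python3 -c "
from go import *
show(cr(.1192,0,.1409-.019),TH+np.pi/2)
for n in('scene','top'): cv2.imwrite('pics/%s2.png'%n,robot.snapshot(n)[:,:,::-1])
s=cv2.imread('pics/scene2.png');t=cv2.imread('pics/top2.png')
cv2.imwrite('pics/g.png',np.hstack([cv2.resize(s[200:300,410:505],(400,421)),cv2.resize(t[225:320,140:230],(400,421))]))
"
```

```text
time_s: 5.82
tool_pos: [0.6031, 0.0963, 0.3121]
tcp_rot: [1.875, -2.508, -0.02]
wrist_force: [0.6, -0.7, 0.2]
opening: 0.0849
t 5.83 pos [0.6031 0.0963 0.3121] F [ 0.6369 -0.746   0.1814] op 0.0849 jaw -1.8575 tilt [-0.0154  0.0045] q6 1.8878968417978994
turn 0.0142 shift(after turn) [-0.0874  0.0124  0.1904] shift now [-0.0875  0.0112  0.1904] dist 0.2098
```

View pics/g.png

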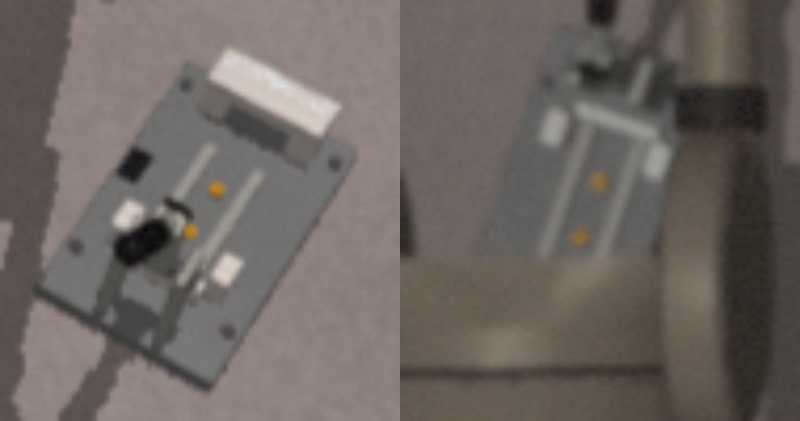

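```bash
python3 -c "
from go import *
for al in (1.4,1.5,1.6,1.7,1.75):
    g=np.array([.072-.088*np.cos(al)+.032*np.sin(al),.06+.032*np.cos(al)+.088*np.sin(al)])
    u=(-np.cos(np.radians(35)+al),np.sin(np.radians(35)+al))
    W=pts(CX,CY,TH,[(g[0]+k*u[0],0,g[1]+k*u[1]) for k in(.026,-.026)]);print(al,((proj('scene',W)-[410,200])*4.21).round(0).tolist())
show([.5245,-.2761,.30],.22+np.pi/2)"
```

```text
1.4 [[172.0, 171.0], [175.0, 191.0]]
1.5 [[158.0, 193.0], [167.0, 203.0]]
1.6 [[145.0, 216.0], [160.0, 215.0]]
1.7 [[131.0, 240.0], [152.0, 227.0]]
1.75 [[125.0, 251.0], [149.0, 234.0]]
t 5.92 pos [0.6018 0.0913 0.3117] F [-0.8459  0.8495  0.8357] op 0.085 jaw -1.8651 tilt [-0.0182  0.0023] q6 1.888425999123993
turn -0.5143 shift(after turn) [0.3418 0.1554 0.0122] shift now [ 0.374  -0.0329  0.0122] dist 0.3756
```

Lever is at its open stop: the handle ends match the predicted pixels for about 1.75 rad. On to the cartridge.

```bash
python3 -m pendant '[[[0.066,0,0,0,-0.171],[0.066,0,0,0,-0.171],[0.066,0,0,0,-0.171],[0.066,0.055,0.025,0,0],[0.066,0.055,0.025,0,0],[0.066,0.055,0.025,0,0],[0.066,0.055,0.025,0,0],[0.066,0.055,0.025,0,0]]]'
python3 -c "
from go import *
show([.5245,-.2761,.30],.22+np.pi/2)"
```

```text
time_s: 6.92
tool_pos: [0.5445, -0.205, 0.3117]
tcp_rot: [2.475, -1.927, -0.025]
wrist_force: [-0.0, -0.6, 0.3]
opening: 0.066
t 6.92 pos [ 0.5445 -0.205   0.3117] F [-0.0049 -0.5912  0.2677] op 0.066 jaw -1.3235 tilt [-0.0154  0.0057] q6 0.8329572131752823
turn 0.0273 shift(after turn) [0.0651 0.0349 0.0116] shift now [0.0641 0.0367 0.0116] dist 0.0748
```

```bash
python3 -m pendant '[[[0.066,0.055,0.025,0,0],[0.066,0.02,0.01,0,0],[0.066,0,0,0,0]]]'
python3 -c "
from go import *
show([.5245,-.2761,.08],.22+np.pi/2)"
```

```text
time_s: 7.3
tool_pos: [0.5277, -0.2907, 0.3108]
tcp_rot: [2.471, -1.933, -0.026]
wrist_force: [0.2, 0.2, -0.2]
opening: 0.0662
t 7.3 pos [ 0.5277 -0.2907  0.3108] F [ 0.1924  0.1945 -0.2158] op 0.0662 jaw -1.3277 tilt [-0.0154  0.0068] q6 0.6988011738666917
turn 0.0231 shift(after turn) [-0.0127 -0.0032  0.2309] shift now [-0.0126 -0.0034  0.2309] dist 0.2313
```

```bash
python3 -m pendant '[[[0.066,-0.0127,-0.0032,0.02,0.023],[0.066,0,0,0.055,0],[0.066,0,0,0.055,0],[0.066,0,0,0.055,0],[0.066,0,0,0.035,0],[0.066,0,0,0,0]]]'
python3 -c "
from go import *
show([.5245,-.2761,.010],.22+np.pi/2)
for n in('scene','top'): cv2.imwrite('pics/%s3.png'%n,robot.snapshot(n)[:,:,::-1])
s=cv2.imread('pics/scene3.png');t=cv2.imread('pics/top3.png')
cv2.imwrite('pics/i.png',np.hstack([cv2.resize(s[140:260,190:310],(400,400)),cv2.resize(t[205:335,315:445],(400,400))]))
"
```

```text
time_s: 8.05
tool_pos: [0.5304, -0.2632, 0.0879]
tcp_rot: [-2.462, 1.95, 0.019]
wrist_force: [-0.1, 0.3, 0.2]
opening: 0.0658
t 8.05 pos [ 0.5304 -0.2632  0.0879] F [-0.1189  0.3288  0.1808] op 0.0658 jaw -1.3397 tilt [-0.009   0.0077] q6 0.7481884919375624
turn 0.0111 shift(after turn) [0.0121 0.0081 0.0779] shift now [0.012  0.0082 0.0779] dist 0.0792
```

View pics/i.png

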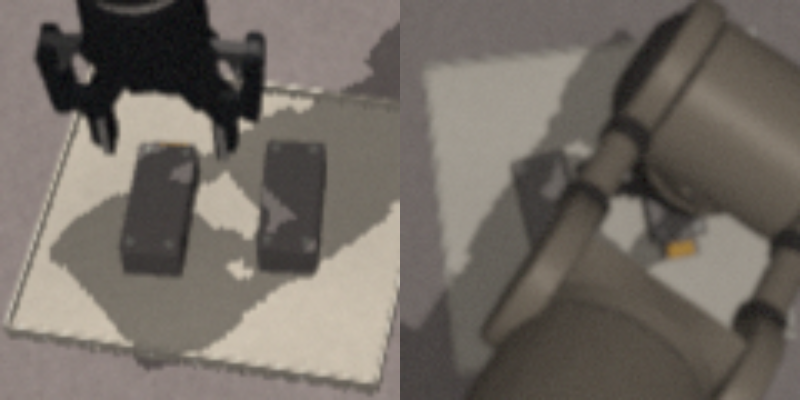

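```bash
python3 -m pendant '[[[0.066,0.012,0.008,0,0.011],[0.066,0,0,0,0],[0.066,0,0,0.015,0]]]'
python3 -c "
from go import *
show([.5245,-.2761,.010],.22+np.pi/2)"
```

```text
time_s: 8.52
tool_pos: [0.5301, -0.2812, 0.0819]
tcp_rot: [-2.45, 1.964, -0.01]
wrist_force: [-0.1, 0.2, -0.1]
opening: 0.0661
t 8.53 pos [ 0.5301 -0.2812  0.0819] F [-0.1466  0.226  -0.0974] op 0.0661 jaw -1.3515 tilt [ 0.0062 -0.0029] q6 0.7347613378663492
turn -0.0007 shift(after turn) [-0.0065  0.0048  0.0718] shift now [-0.0065  0.0048  0.0718] dist 0.0723
```

```bash
python3 -m pendant '[[[0.066,-0.004,0.004,0.02,0],[0.066,0,0,0.02,0],[0.066,0,0,0,0]]]'
python3 -c "
from go import *
show([.5245,-.2761,.010],.22+np.pi/2)"
```

```text
time_s: 8.9
tool_pos: [0.5244, -0.278, 0.0387]
tcp_rot: [-2.449, 1.965, -0.007]
wrist_force: [0.2, 0.1, -0.1]
opening: 0.0658
t 8.9 pos [ 0.5244 -0.278   0.0387] F [ 0.1742  0.1188 -0.0786] op 0.0658 jaw -1.3527 tilt [ 0.0046 -0.0016] q6 0.734367947710509
turn -0.0019 shift(after turn) [-0.0019 -0.0004  0.0287] shift now [-0.0019 -0.0004  0.0287] dist 0.0288
```

```bash
python3 -m pendant '[[[0.066,-0.001,0,0.014,0],[0.066,0,0,0.008,0],[0.066,0,0,0.002,0]]]'
python3 -c "
from go import *
show([.5245,-.2761,.010],.22+np.pi/2)"
```

```text
time_s: 9.28
tool_pos: [0.5249, -0.2775, 0.0141]
tcp_rot: [-2.448, 1.966, -0.01]
wrist_force: [0.4, -0.1, -0.6]
opening: 0.0663
t 9.28 pos [ 0.5249 -0.2775  0.0141] F [ 0.4135 -0.0728 -0.6214] op 0.0663 jaw -1.3529 tilt [ 0.0061 -0.0026] q6 0.7356135832688614
turn -0.0021 shift(after turn) [-0.0014  0.0001  0.0041] shift now [-0.0014  0.0001  0.0041] dist 0.0043
```

```bash
python3 -m pendant '[[[0.03,0,0,0.002,0],[0.03,0,0,0,0],[0.03,0,0,0,0],[0.03,0,0,0,0],[0.03,0,0,0,0]]]' 25
python3 -c "
from go import *
show([.5245,-.2761,.10],.22+np.pi/2)"
```

```text
time_s: 9.9
tool_pos: [0.525, -0.2775, 0.0123]
tcp_rot: [-2.448, 1.965, -0.011]
wrist_force: [-1.0, 0.6, -1.9]
opening: 0.0397
t 9.9 pos [ 0.525  -0.2775  0.0123] F [-0.9936  0.6154 -1.91  ] op 0.0397 jaw -1.3528 tilt [ 0.0064 -0.0028] q6 0.7355511540290536
turn -0.002 shift(after turn) [-0.0011 -0.0003 -0.0877] shift now [-0.0011 -0.0003 -0.0877] dist 0.0877
```

```bash
python3 -m pendant '[[[0.03,0,0,-0.02,0],[0.03,0,0,-0.05,0],[0.03,0,0,-0.05,0],[0.03,0,0,-0.04,0],[0.03,0,0,-0.02,0],[0.03,0,0,0,0],[0.03,0,0,0,0]]]'
python3 -c "
from go import *
show(list(cr(.008,0,0)[:2])+[.2],TH+np.pi/2)
for n in('scene','top'): cv2.imwrite('pics/%s4.png'%n,robot.snapshot(n)[:,:,::-1])
s=cv2.imread('pics/scene4.png');t=cv2.imread('pics/top4.png')
cv2.imwrite('pics/j.png',np.hstack([cv2.resize(s[100:260,150:310],(400,400)),cv2.resize(t[205:335,345:475],(400,400))]))
"
```

```text
time_s: 10.78
tool_pos: [0.5226, -0.2762, 0.1956]
tcp_rot: [-2.449, 1.966, -0.003]
wrist_force: [0.1, 0.5, -2.3]
opening: 0.0393
t 10.78 pos [ 0.5226 -0.2762  0.1956] F [ 0.0762  0.479  -2.2835] op 0.0393 jaw -1.3529 tilt [ 0.0026 -0.0001] q6 0.7359503979206136
turn 0.5189 shift(after turn) [-0.4669  0.1602 -0.0045] shift now [-0.4849 -0.0924 -0.0045] dist 0.4936
```

View pics/j.png

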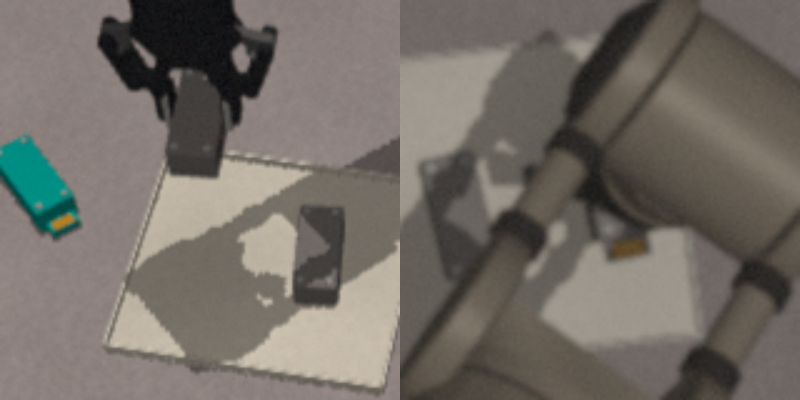

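```bash
python3 -m pendant '[[[0.03,0,0,0,0.173],[0.03,0,0,0,0.173],[0.03,0,0,-0.01,0.173],[0.03,-0.05,0.017,0,0],[0.03,-0.055,0.019,0,0],[0.03,-0.055,0.019,0,0],[0.03,-0.055,0.019,0,0],[0.03,-0.055,0.019,0,0]]]'
python3 -c "
from go import *
show(list(cr(.008,0,0)[:2])+[.2],TH+np.pi/2)"
```

```text
time_s: 11.88
tool_pos: [0.5162, 0.0144, 0.1963]
tcp_rot: [1.826, -2.549, -0.021]
wrist_force: [1.1, 0.4, -2.5]
opening: 0.0395
t 11.88 pos [0.5162 0.0144 0.1963] F [ 1.094   0.4316 -2.5105] op 0.0395 jaw -1.8982 tilt [-0.0124  0.0076] q6 1.7715251567379549
turn -0.0264 shift(after turn) [-0.1913  0.0679 -0.002 ] shift now [-0.1894  0.073  -0.002 ] dist 0.203
```

```bash
python3 -m pendant '[[[0.03,-0.05,0.019,0,-0.026],[0.03,-0.05,0.018,0,0],[0.03,-0.04,0.014,0,0],[0.03,-0.015,0.005,0,0],[0.03,0,0,0,0]]]'
python3 -c "
from go import *
show(list(cr(.008,0,0)[:2])+[.2],TH+np.pi/2)"
```

```text
time_s: 12.5
tool_pos: [0.5065, 0.1875, 0.1925]
tcp_rot: [1.863, -2.513, -0.028]
wrist_force: [0.7, -0.2, -1.0]
opening: 0.0394
t 12.5 pos [0.5065 0.1875 0.1925] F [ 0.6652 -0.1875 -1.0181] op 0.0394 jaw -1.8657 tilt [-0.0212  0.0064] q6 2.068179452124797
turn 0.0061 shift(after turn) [-0.0288  0.0075 -0.0074] shift now [-0.0289  0.0073 -0.0074] dist 0.0307
```

```bash
python3 -m pendant '[[[0.03,-0.022,0.006,0,0.006],[0.03,-0.003,0,0,0],[0.03,0,0,0,0]]]'
python3 -c "
from go import *
show(list(cr(.008,0,0)[:2])+[.1],TH+np.pi/2)
for n in('scene','top'): cv2.imwrite('pics/%s5.png'%n,robot.snapshot(n)[:,:,::-1])
s=cv2.imread('pics/scene5.png');t=cv2.imread('pics/top5.png')
cv2.imwrite('pics/k.png',np.hstack([cv2.resize(s[170:310,390:530],(400,400)),cv2.resize(t[215:335,110:230],(400,400))]))
"
```

```text
time_s: 12.88
tool_pos: [0.5086, 0.2092, 0.1913]
tcp_rot: [1.849, -2.519, -0.026]
wrist_force: [0.6, 0.9, -2.1]
opening: 0.0397
t 12.88 pos [0.5086 0.2092 0.1913] F [ 0.6376  0.911  -2.0789] op 0.0397 jaw -1.8753 tilt [-0.0234  0.0038] q6 2.117402080217306
turn -0.0035 shift(after turn) [-0.0078  0.0008  0.0913] shift now [-0.0078  0.0008  0.0913] dist 0.0916
```

View pics/k.png

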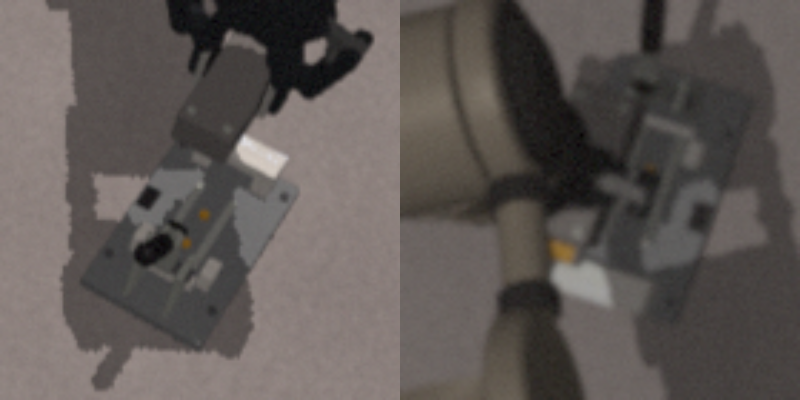

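```bash
python3 -m pendant '[[[0.03,-0.005,0,0.03,-0.003],[0.03,0,0,0.03,0],[0.03,0,0,0.02,0],[0.03,0,0,0,0],[0.03,0,0,0,0]]]'
cat > tng.py <<'E'
from go import *
import sys
k=sys.argv[1]
def incr(P):
    d=P-[CX,CY,0];c,s=np.cos(TH),np.sin(TH);return np.array([c*d[0]+s*d[1],-s*d[0]+c*d[1],P[2]])
o=robot.get_obs()['tool_pos'];print("TCP cradle",incr(o),"origin z",o[2]-.0093)
for n in('scene','top'): cv2.imwrite(f'pics/{n}{k}.png',robot.snapshot(n)[:,:,::-1])
s=cv2.imread(f'pics/scene{k}.png');t=cv2.imread(f'pics/top{k}.png')
for n,i in(("scene",s),("top",t)):
    m=cv2.inRange(cv2.cvtColor(i,cv2.COLOR_BGR2HSV),(10,110,60),(28,255,255))
    for c in cv2.connectedComponentsWithStats(m)[2:4:1] and zip(cv2.connectedComponentsWithStats(m)[2][1:],cv2.connectedComponentsWithStats(m)[3][1:]):
        if 3<c[0][4]<300: print(n,c[0],c[1].round(1),"cradle@tongue z",incr(onz(n,c[1],o[2]-.0093+.012)[0]).round(4))
cv2.imwrite(f'pics/v{k}.png',np.hstack([cv2.resize(s[170:310,390:530],(400,400)),cv2.resize(t[215:335,130:250],(400,400))]))
show(list(cr(.008,0,0)[:2])+[.06],TH+np.pi/2)
E
python3 tng.py 6
```

```text
time_s: 13.6
tool_pos: [0.5101, 0.2108, 0.1113]
tcp_rot: [1.849, -2.523, -0.023]
wrist_force: [0.7, 0.2, -1.5]
opening: 0.0397
TCP cradle [ 0.0119 -0.0056  0.1113] origin z 0.10196724184995605
scene [171 186   9   6  31] [174.8 188.3] cradle@tongue z [ 0.2688 -0.5447  0.114 ]
scene [454 253   3   4   9] [454.9 254.7] cradle@tongue z [0.083  0.0135 0.114 ]
top [466 260   6   7  27] [468.4 262.7] cradle@tongue z [ 0.2092 -0.5895  0.114 ]
top [166 287   6   6  28] [168.4 289.8] cradle@tongue z [-0.0367 -0.0091  0.114 ]
t 13.7 pos [0.5101 0.2109 0.1114] F [ 0.3732  0.3441 -2.4032] op 0.0394 jaw -1.8766 tilt [-0.0195  0.0042] q6 2.119550163540792
turn -0.0048 shift(after turn) [-0.0055  0.0028  0.0514] shift now [-0.0055  0.0028  0.0514] dist 0.0518
```

View pics/v6.png

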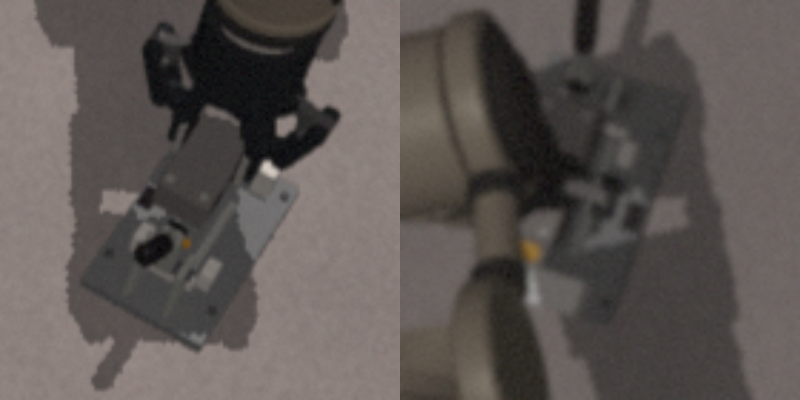

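```bash
python3 -m pendant '[[[0.03,-0.0035,0.002,0.02,-0.004],[0.03,0,0,0.015,0],[0.03,0,0,0.005,0],[0.03,0,0,0,0],[0.03,0,0,0,0]]]'
python3 tng.py 7
```

```text
time_s: 14.32
tool_pos: [0.5109, 0.2153, 0.0737]
tcp_rot: [1.858, -2.525, -0.019]
wrist_force: [-0.3, 0.2, -2.4]
opening: 0.0397
TCP cradle [ 0.0113 -0.001   0.0737] origin z 0.06437189803651625
scene [171 186   9   6  31] [174.8 188.3] cradle@tongue z [ 0.2515 -0.5689  0.0764]
top [466 260   6   7  26] [468.4 262.5] cradle@tongue z [ 0.2144 -0.5981  0.0764]
top [168 288   7   5  26] [171.  289.7] cradle@tongue z [-0.0375 -0.0049  0.0764]
t 14.43 pos [0.5109 0.2154 0.0737] F [-0.763   0.6629 -2.0217] op 0.0394 jaw -1.8727 tilt [-0.0128  0.0058] q6 2.1219363187528106
turn -0.0009 shift(after turn) [-0.0009  0.0031  0.0137] shift now [-0.0009  0.0031  0.0137] dist 0.0141
```

View pics/v7.png

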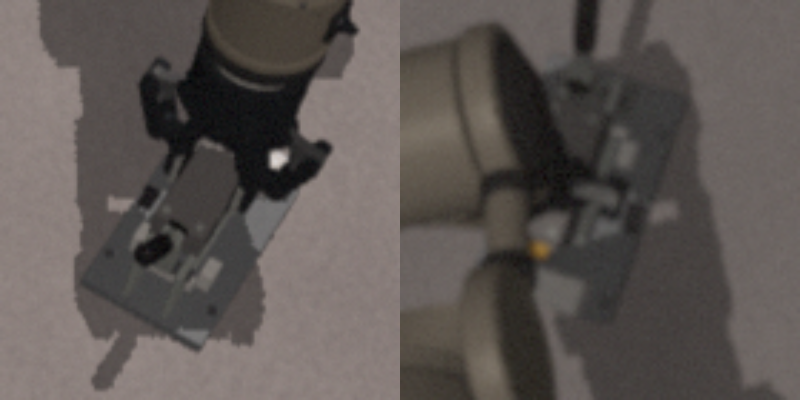

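```bash
python3 -m pendant '[[[0.03,-0.001,0.0025,0.012,-0.001],[0.03,0,0,0.012,0],[0.03,0,0,0.008,0],[0.03,0,0,0,0],[0.03,0,0,0,0]]]'
python3 tng.py 8
```

```text
time_s: 15.05
tool_pos: [0.508, 0.2173, 0.0391]
tcp_rot: [1.859, -2.523, -0.02]
wrist_force: [0.4, 0.9, -3.0]
opening: 0.0396
TCP cradle [0.0079 0.0001 0.0391] origin z 0.029808847676523604
scene [171 186   9   6  32] [174.7 188.3] cradle@tongue z [ 0.2357 -0.5913  0.0418]
top [466 260   6   7  26] [468.4 262.5] cradle@tongue z [ 0.2189 -0.6059  0.0418]
top [172 289   5   5  17] [174.4 291.1] cradle@tongue z [-0.0406 -0.0044  0.0418]
t 15.15 pos [0.508  0.2174 0.0393] F [-0.0462  0.0533 -2.175 ] op 0.0394 jaw -1.8715 tilt [-0.0132  0.0057] q6 2.124524466221922
turn 0.0002 shift(after turn) [ 0.0001  0.0002 -0.0207] shift now [ 0.0001  0.0002 -0.0207] dist 0.0207
```

View pics/v8.png

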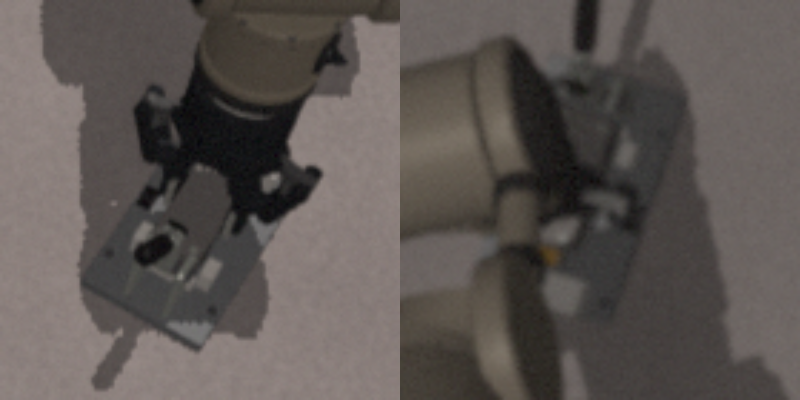

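```bash
python3 -m pendant '[[[0.03,0,0,0.003,0],[0.03,0,0,0.003,0],[0.03,0,0,0.002,0],[0.03,0,0,0.001,0]]]'
python3 -c "
from go import *
show(cr(.008,0,.03),TH+np.pi/2)"
```

```text
time_s: 15.65
tool_pos: [0.5078, 0.2177, 0.0318]
tcp_rot: [1.86, -2.524, -0.019]
wrist_force: [-3.7, -0.7, 5.4]
opening: 0.0394
t 15.65 pos [0.5078 0.2177 0.0318] F [-3.6706 -0.7491  5.4132] op 0.0394 jaw -1.8716 tilt [-0.0123  0.0062] q6 2.124615733734876
turn 0.0002 shift(after turn) [ 0.0004 -0.0003  0.0018] shift now [ 0.0004 -0.0003  0.0018] dist 0.0019
```

```bash
python3 -m pendant '[[[0.03,0,0,0.002,0],[0.03,0,0,0.002,0],[0.03,0,0,0.001,0]]]'
python3 tng.py 9
```

```text
time_s: 16.02
tool_pos: [0.5069, 0.218, 0.0295]
tcp_rot: [1.86, -2.524, -0.02]
wrist_force: [-2.8, -1.7, 8.6]
opening: 0.0396
TCP cradle [0.0067 0.0004 0.0295] origin z 0.02019442072448644
scene [171 186   9   6  32] [174.7 188.3] cradle@tongue z [ 0.2313 -0.5975  0.0322]
top [466 259   6   8  27] [468.4 262.4] cradle@tongue z [ 0.2204 -0.6081  0.0322]
top [173 289   6   5  21] [175.7 291. ] cradle@tongue z [-0.0402 -0.0049  0.0322]
t 16.12 pos [0.507  0.218  0.0295] F [-3.8286 -1.3908  9.5178] op 0.0394 jaw -1.8715 tilt [-0.0123  0.0064] q6 2.124902084348161
turn 0.0003 shift(after turn) [ 0.0003 -0.0008 -0.0305] shift now [ 0.0003 -0.0008 -0.0305] dist 0.0305
```

View pics/v9.png

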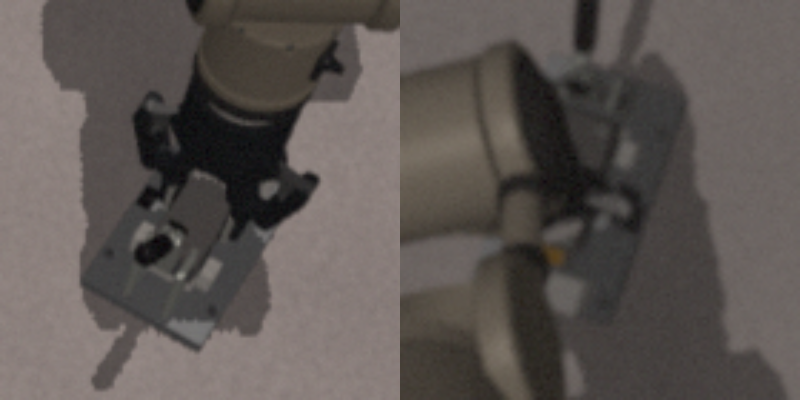

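```bash
python3 -m pendant '[[[0.05,0,0,0,0],[0.05,0,0,0,0],[0.03,0,0,0,0],[0.03,0,0,0,0],[0.03,0,0,0,0]]]'
python3 -c "
from go import *
show(cr(-.005,0,.03),TH+np.pi/2)"
```

```text
time_s: 16.75
tool_pos: [0.5078, 0.2182, 0.0302]
tcp_rot: [1.861, -2.526, -0.018]
wrist_force: [-1.0, 1.0, 1.4]
opening: 0.0393
t 16.75 pos [0.5078 0.2182 0.0302] F [-0.9909  0.9929  1.3827] op 0.0393 jaw -1.8715 tilt [-0.0102  0.0071] q6 2.1248806624372905
turn 0.0003 shift(after turn) [0.0009 0.0124 0.0003] shift now [0.0009 0.0124 0.0003] dist 0.0125
```

Settled and re-gripped. Now I draw it toward the lip (tool +y), watching the force.

```bash
python3 -m pendant '[[[0.03,0,0.003,0,0],[0.03,0,0.003,0,0],[0.03,0,0,0,0]]]'
python3 tng.py 10
```

```text
time_s: 17.12
tool_pos: [0.5013, 0.22, 0.0297]
tcp_rot: [1.861, -2.525, -0.019]
wrist_force: [-0.0, 0.9, 1.4]
opening: 0.0394
TCP cradle [0.0007 0.0007 0.0297] origin z 0.020371439000990907
scene [171 186   9   6  30] [174.8 188.4] cradle@tongue z [ 0.2314 -0.597   0.0324]
top [466 260   6   7  25] [468.3 262.6] cradle@tongue z [ 0.22   -0.6079  0.0324]
top [172 292   6   4  18] [174.5 293.4] cradle@tongue z [-0.046  -0.0041  0.0324]
t 17.23 pos [0.5013 0.22   0.0297] F [-1.7616  0.25   -0.1364] op 0.0395 jaw -1.8715 tilt [-0.0114  0.0068] q6 2.1308973576060177
turn 0.0002 shift(after turn) [ 0.0006 -0.0069 -0.0304] shift now [ 0.0006 -0.0069 -0.0304] dist 0.0312
```

View pics/v10.png

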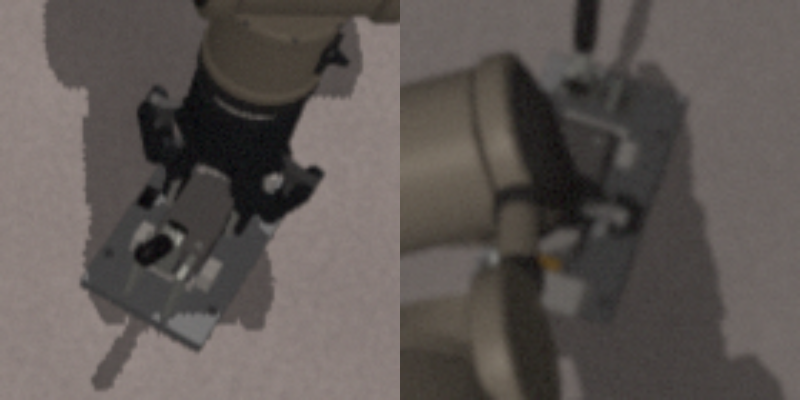

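```bash
python3 -m pendant '[[[0.03,0,0.003,0,0],[0.03,0,0.002,0,0],[0.03,0,0,0,0]]]'
python3 tng.py 11
```

```text
time_s: 17.6
tool_pos: [0.4959, 0.2214, 0.0293]
tcp_rot: [1.86, -2.524, -0.02]
wrist_force: [0.4, -0.4, -1.8]
opening: 0.0396
TCP cradle [-0.0049  0.0004  0.0293] origin z 0.019967710285710098
scene [171 186   9   6  32] [174.7 188.3] cradle@tongue z [ 0.2312 -0.5976  0.032 ]
top [466 260   6   7  25] [468.3 262.6] cradle@tongue z [ 0.2199 -0.608   0.032 ]
t 17.7 pos [0.4961 0.2214 0.0293] F [ 0.4365 -0.1292 -2.1735] op 0.0399 jaw -1.8717 tilt [-0.012   0.0066] q6 2.1360173409370247
turn 0.0001 shift(after turn) [ 0.0004 -0.0122 -0.0308] shift now [ 0.0004 -0.0122 -0.0308] dist 0.0332
```

View pics/v11.png

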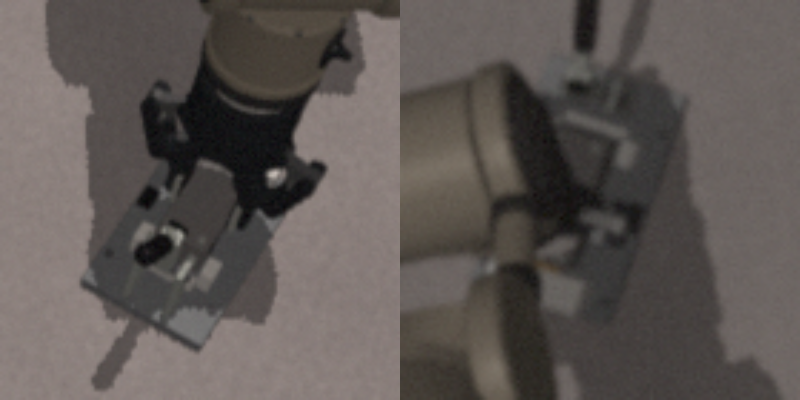

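The orange tongue patch has gone under the lip and the white sill is clear of the heel. Release, back off and look.

```bash
python3 -m pendant '[[[0.06,0,0,0,0],[0.06,0,0,0,0],[0.06,0,0,0,0],[0.06,0,0,-0.03,0],[0.06,0,0,-0.05,0],[0.06,0,0,-0.06,0],[0.06,0.03,0,-0.03,0],[0.085,0.06,0,0,0]]]'
python3 -m pendant '[[[0.085,0.05,0,0,0],[0.085,0.04,0,0,0],[0.085,0,0,0,0]]]'
python3 -c "
from go import *
for n in('scene','top'): cv2.imwrite('pics/%s12.png'%n,robot.snapshot(n)[:,:,::-1])
s=cv2.imread('pics/scene12.png');t=cv2.imread('pics/top12.png')
cv2.imwrite('pics/l.png',np.hstack([cv2.resize(s[200:300,410:505],(400,421),interpolation=2),cv2.resize(t[225:320,140:230],(400,421),interpolation=2)]))
show(cr(.1192,0,.25),TH+np.pi/2)
"
```

```text
time_s: 18.7
tool_pos: [0.4728, 0.1348, 0.205]
tcp_rot: [1.867, -2.522, -0.016]
wrist_force: [0.4, -0.6, -0.1]
opening: 0.0762
time_s: 19.08
tool_pos: [0.4449, 0.0438, 0.2062]
tcp_rot: [1.865, -2.527, -0.012]
wrist_force: [0.3, 0.4, 0.3]
opening: 0.0855
t 19.18 pos [0.4457 0.0456 0.2061] F [ 0.0473  0.2996 -0.3323] op 0.0852 jaw -1.868 tilt [-0.0048  0.0061] q6 1.791959988052191
turn 0.0038 shift(after turn) [-0.1826 -0.1196 -0.0438] shift now [-0.1821 -0.1203 -0.0438] dist 0.2226
```

View pics/l.png

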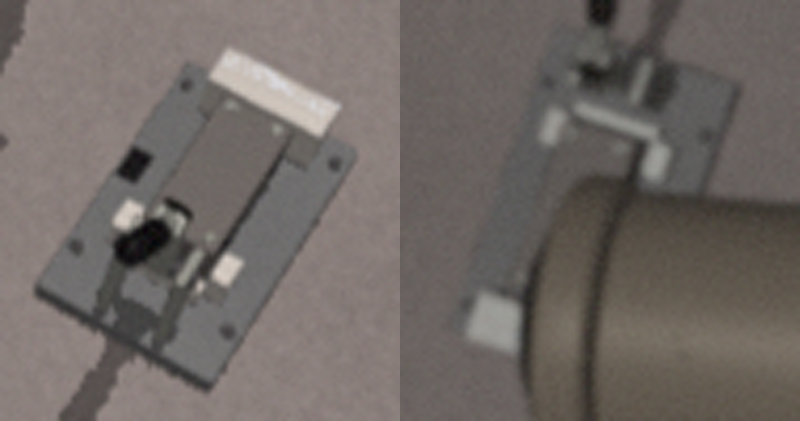

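The cartridge lies between the guides with its front at the lip and its heel inside the sill. On to the lever.

```bash
python3 -m pendant '[[[0.06,-0.02,-0.005,-0.04,0],[0.06,-0.04,-0.03,0,0.004],[0.06,-0.045,-0.03,0,0],[0.06,-0.04,-0.025,0,0],[0.06,-0.02,-0.015,0,0],[0.06,0,0,0,0]]]'
python3 -c "
from go import *
show(cr(.1192,0,.122),TH+np.pi/2)"
```

```text
time_s: 19.92
tool_pos: [0.5992, 0.1849, 0.246]
tcp_rot: [-1.872, 2.521, 0.014]
wrist_force: [0.2, 0.3, -0.4]
opening: 0.06
t 19.93 pos [0.5992 0.1849 0.246 ] F [ 0.2116  0.3208 -0.3759] op 0.06 jaw -1.8642 tilt [-0.0046  0.008 ] q6 2.0356500244225932
turn 0.0076 shift(after turn) [-0.0031 -0.0154  0.1239] shift now [-0.003  -0.0154  0.1239] dist 0.1249
```

```bash
python3 -m pendant '[[[0.06,-0.003,-0.011,0,0.006],[0.06,0,0,0.02,0],[0.06,0,0,0.04,0],[0.06,0,0,0.035,0],[0.06,0,0,0.01,0],[0.06,0,0,0,0]]]'
python3 -c "
from go import *
show(cr(.1192,0,.122),TH+np.pi/2)"
```

```text
time_s: 20.68
tool_pos: [0.607, 0.1883, 0.1395]
tcp_rot: [-1.871, 2.523, 0.015]
wrist_force: [0.3, -0.8, 0.5]
opening: 0.0605
t 20.68 pos [0.607  0.1883 0.1395] F [ 0.3171 -0.7799  0.4838] op 0.0605 jaw -1.8654 tilt [-0.0049  0.008 ] q6 2.037985155477669
turn 0.0064 shift(after turn) [ 0.0019 -0.0082  0.0174] shift now [ 0.0019 -0.0082  0.0174] dist 0.0194
```

```bash
python3 -m pendant '[[[0.06,0.001,-0.006,0.009,0.005],[0.06,0,0,0.004,0],[0.06,0,0,0,0],[0.06,0,0,0,0]]]'
python3 -c "
from go import *
show(cr(.1192,0,.122),TH+np.pi/2)"
```

```text
time_s: 21.18
tool_pos: [0.6146, 0.1858, 0.1294]
tcp_rot: [-1.861, 2.523, 0.01]
wrist_force: [0.2, 0.4, -0.0]
opening: 0.0604
t 21.18 pos [0.6146 0.1858 0.1294] F [ 0.2177  0.3577 -0.0354] op 0.0604 jaw -1.8708 tilt [0.0012 0.009 ] q6 2.0372396890553364
turn 0.001 shift(after turn) [ 0.0016 -0.0001  0.0073] shift now [ 0.0016 -0.0001  0.0073] dist 0.0075
```

```bash
python3 -m pendant '[[[0.06,0.001,0,0.006,0],[0.01,0,0,0,0],[0.01,0,0,0,0],[0.01,0,0,0,0],[0.01,0,0,0,0],[0.01,0,0,0,0]]]' 30
python3 -c "
from go import *
show(cr(.1192,0,.122),TH+np.pi/2)
def g(al): return np.array([.072-.088*np.cos(al)+.032*np.sin(al),.06+.032*np.cos(al)+.088*np.sin(al)])
al=np.linspace(1.75,0,11);G=np.array([g(a) for a in al]);print(np.c_[al[1:],G[1:],np.diff(G,axis=0)])"
```

```text
time_s: 21.92
tool_pos: [0.6141, 0.1839, 0.1233]
tcp_rot: [-1.861, 2.525, 0.009]
wrist_force: [-0.1, -1.8, 0.5]
opening: 0.0137
t 21.93 pos [0.6141 0.1839 0.1233] F [-0.0794 -1.7642  0.5161] op 0.0137 jaw -1.871 tilt [0.0008 0.0076] q6 2.0357021557813346
turn 0.0008 shift(after turn) [-0.0004 -0.      0.0013] shift now [-0.0004 -0.      0.0013] dist 0.0013
[[ 1.575   0.1044  0.1479 -0.0148  0.007 ]
 [ 1.4     0.0886  0.1522 -0.0158  0.0043]
 [ 1.225   0.0723  0.1536 -0.0163  0.0015]
 [ 1.05    0.056   0.1523 -0.0163 -0.0014]
 [ 0.875   0.0402  0.1481 -0.0158 -0.0042]
 [ 0.7     0.0253  0.1412 -0.0148 -0.0069]
 [ 0.525   0.0119  0.1318 -0.0134 -0.0094]
 [ 0.35    0.0003  0.1202 -0.0116 -0.0116]
 [ 0.175  -0.0091  0.1068 -0.0094 -0.0134]
 [ 0.     -0.016   0.092  -0.0069 -0.0148]]
```

```bash
python3 -m pendant '[[[0.01,0,0.0148,-0.007,0],[0.01,0,0.0158,-0.0043,0],[0.01,0,0.0163,-0.0015,0],[0.01,0,0.0163,0.0014,0],[0.01,0,0.0158,0.0042,0]]]'
python3 -c "
from go import *
show(cr(.0402,0,.1481-.019),TH+np.pi/2)"
```

```text
time_s: 22.55
tool_pos: [0.5387, 0.2077, 0.1322]
tcp_rot: [-1.857, 2.517, -0.003]
wrist_force: [5.5, -1.8, -4.8]
opening: 0.014
t 22.55 pos [0.5387 0.2077 0.1322] F [ 5.4974 -1.7996 -4.8289] op 0.014 jaw -1.87 tilt [0.0122 0.0066] q6 2.1013787398860626
turn 0.0018 shift(after turn) [ 0.     -0.      0.0031] shift now [ 0.     -0.      0.0031] dist 0.0031
```

```bash
python3 -m pendant '[[[0.01,0,0.0148,0.0085,0],[0.01,0,0.0134,0.0105,0],[0.01,0,0.0116,0.012,0],[0.01,0,0.0085,0.0135,0]]]'
python3 -c "
from go import *
show(cr(-.016,0,.092-.019),TH+np.pi/2)"
```

```text
time_s: 23.05
tool_pos: [0.4902, 0.2234, 0.0926]
tcp_rot: [-1.856, 2.509, -0.011]
wrist_force: [-0.6, -1.3, 4.2]
opening: 0.0138
t 23.05 pos [0.4902 0.2234 0.0926] F [-0.61   -1.2555  4.1823] op 0.0138 jaw -1.8678 tilt [0.0208 0.007 ] q6 2.1520878051703374
turn 0.004 shift(after turn) [0.0009 0.0055 0.0195] shift now [0.0008 0.0055 0.0195] dist 0.0203
```

```bash
python3 -m pendant '[[[0.01,0,0.004,0.011,0],[0.01,0,0.002,0.008,0],[0.01,0,0,0.003,0]]]'
python3 -c "
from go import *
show(cr(-.016,0,.092-.019),TH+np.pi/2)"
```

```text
time_s: 23.42
tool_pos: [0.4806, 0.2264, 0.0708]
tcp_rot: [-1.859, 2.51, -0.006]
wrist_force: [-6.1, 0.8, 5.9]
opening: 0.0143
t 23.43 pos [0.4806 0.2264 0.0708] F [-6.1386  0.7778  5.8761] op 0.0143 jaw -1.8667 tilt [0.0167 0.0074] q6 2.1595861825597154
turn 0.0051 shift(after turn) [ 0.0006 -0.0049 -0.0021] shift now [ 0.0006 -0.0049 -0.0021] dist 0.0054
```

```bash
python3 -m pendant '[[[0.01,0,-0.002,0.004,0],[0.01,0,0,0.004,0],[0.01,0,0,0.002,0]]]'
python3 -c "
from go import *
show(cr(-.016,0,.092-.019),TH+np.pi/2)"
```

```text
time_s: 23.8
tool_pos: [0.4799, 0.2268, 0.0623]
tcp_rot: [-1.861, 2.514, -0.0]
wrist_force: [-11.1, -4.4, 28.9]
opening: 0.014
t 23.8 pos [0.4799 0.2268 0.0623] F [-11.0783  -4.3864  28.9413] op 0.014 jaw -1.8672 tilt [0.0114 0.0082] q6 2.157694820990744
turn 0.0046 shift(after turn) [ 0.0007 -0.0058 -0.0106] shift now [ 0.0007 -0.0058 -0.0106] dist 0.0121
```

```bash
python3 -m pendant '[[[0.06,0,0,0,0],[0.07,0,0,0,0],[0.085,0,0,0,0],[0.085,0,0,-0.03,0],[0.085,0,0,-0.05,0],[0.085,0,0,-0.06,0],[0.085,0.03,0,-0.03,0],[0.085,0.06,0,0,0]]]'
python3 -m pendant '[[[0.085,0.055,0,0,0],[0.085,0.055,0,0,0],[0.085,0.03,0,0,0],[0.085,0,0,0,0]]]'
cat > chk.py <<'E'
from go import *
import sys
k=sys.argv[1]
for n in('scene','top'): cv2.imwrite(f'pics/{n}{k}.png',robot.snapshot(n)[:,:,::-1])
s=cv2.imread(f'pics/scene{k}.png');t=cv2.imread(f'pics/top{k}.png')
cv2.imwrite(f'pics/z{k}.png',np.hstack([cv2.resize(s[200:300,410:505],(400,421),interpolation=2),cv2.resize(t[225:320,140:230],(400,421),interpolation=2)]))
for al in (0,.05,.1,.2):
    g=np.array([.072-.088*np.cos(al)+.032*np.sin(al),.06+.032*np.cos(al)+.088*np.sin(al)])
    u=(-np.cos(np.radians(35)+al),np.sin(np.radians(35)+al))
    W=pts(CX,CY,TH,[(g[0]+k*u[0],0,g[1]+k*u[1]) for k in(.026,-.026)]);print(al,((proj('scene',W)-[410,200])*4.21).round(0).tolist(),((proj('top',W)-[140,225])*[4.444,4.43]+[400,0]).round(0).tolist())
show(cr(0,0,.2),TH+np.pi/2)
E
python3 chk.py 13
```

```text
time_s: 24.8
tool_pos: [0.4534, 0.1396, 0.2348]
tcp_rot: [-1.865, 2.51, -0.001]
wrist_force: [1.0, -0.6, -0.0]
opening: 0.0848
time_s: 25.3
tool_pos: [0.4111, -0.0007, 0.2337]
tcp_rot: [-1.86, 2.512, -0.005]
wrist_force: [-0.1, 0.1, -0.6]
opening: 0.0849
0 [[275.0, 49.0], [223.0, 142.0]] [[511.0, 283.0], [557.0, 200.0]]
0.05 [[275.0, 46.0], [223.0, 140.0]] [[510.0, 278.0], [555.0, 198.0]]
0.1 [[275.0, 43.0], [224.0, 138.0]] [[509.0, 272.0], [555.0, 195.0]]
0.2 [[274.0, 40.0], [224.0, 135.0]] [[507.0, 259.0], [553.0, 189.0]]
t 25.4 pos [0.4116 0.0009 0.2337] F [0.4089 0.2405 0.614 ] op 0.0846 jaw -1.8643 tilt [0.0148 0.0074] q6 1.668039644924263
turn 0.0075 shift(after turn) [-0.2348 -0.0195  0.0366] shift now [-0.2347 -0.0213  0.0366] dist 0.2384
```

View pics/z13.png

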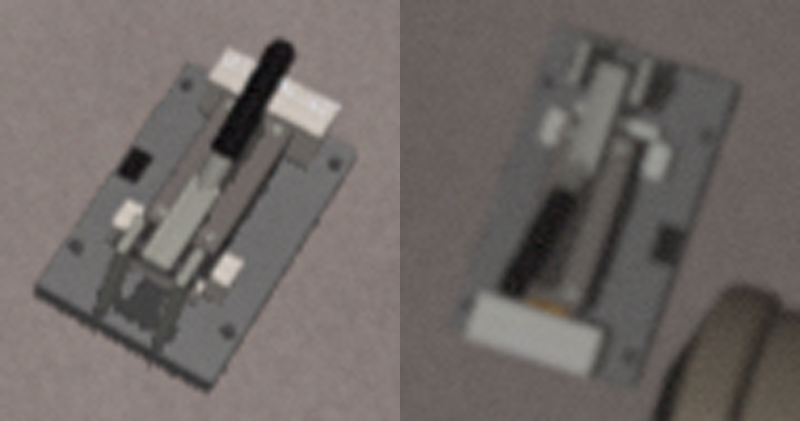

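View pics/scene13.png

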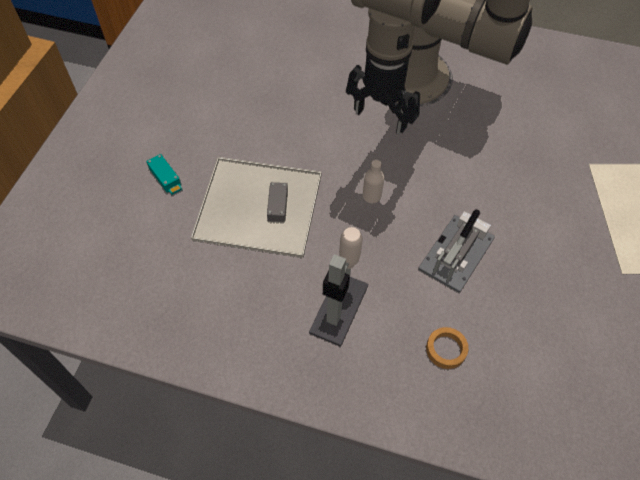

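Lever looks shut: the handle tip at (513,285) matches the α≈0 prediction of (511,283), though pixels alone cannot exclude about 0.04 rad. To be sure, I'll press it lightly from above with closed fingers.

```bash
python3 -m pendant '[[[0.0,-0.05,0.0,0,0.007],[0.0,-0.055,0,0,0],[0.0,-0.055,0,0,0],[0.0,-0.035,0,0,0],[0.0,-0.01,0,0,0],[0.0,0,0,0,0]]]' 20
python3 -c "
from go import *
show(cr(-.025,0,.13),TH+np.pi/2)"
```

```text
time_s: 26.15
tool_pos: [0.4738, 0.2093, 0.2347]
tcp_rot: [-1.862, 2.51, -0.003]
wrist_force: [-0.3, -0.0, -0.4]
opening: -0.0002
t 26.15 pos [0.4738 0.2093 0.2347] F [-0.3171 -0.0039 -0.3908] op -0.0002 jaw -1.8654 tilt [0.0144 0.008 ] q6 2.1297355407153353
turn 0.0064 shift(after turn) [-0.0165  0.0038  0.1048] shift now [-0.0165  0.0037  0.1048] dist 0.1062
```

```bash
python3 -m pendant '[[[0.0,-0.014,0.003,0.01,0.006],[0.0,0,0,0.04,0],[0.0,0,0,0.035,0],[0.0,0,0,0.01,0],[0.0,0,0,0,0]]]'
python3 -c "
from go import *
show(cr(-.025,0,.12),TH+np.pi/2)"
```

```text
time_s: 26.78
tool_pos: [0.4764, 0.2235, 0.1371]
tcp_rot: [-1.846, 2.521, -0.004]
wrist_force: [-0.0, 0.2, 0.5]
opening: 0.0001
t 26.77 pos [0.4764 0.2235 0.1371] F [-0.0244  0.2412  0.5327] op 0.0001 jaw -1.8773 tilt [0.0156 0.0083] q6 2.166132251457578
turn -0.0055 shift(after turn) [-0.0032  0.0011  0.0171] shift now [-0.0032  0.0012  0.0171] dist 0.0175
```

```bash
python3 -m pendant '[[[0.0,-0.002,0.001,0.01,-0.005],[0.0,0,0,0.006,0],[0.0,0,0,0.004,0],[0.0,0,0,0.003,0]]]'
python3 -m pendant '[[[0.0,0,0,0.003,0],[0.0,0,0,0.003,0]]]'
```

```text
time_s: 27.28
tool_pos: [0.4782, 0.2264, 0.1156]
tcp_rot: [-1.849, 2.512, -0.007]
wrist_force: [0.4, 0.2, -0.1]
opening: 0.0
time_s: 27.52
tool_pos: [0.4789, 0.2266, 0.1099]
tcp_rot: [-1.848, 2.511, -0.008]
wrist_force: [0.1, -1.8, 10.7]
opening: -0.0001
```

```bash
python3 -m pendant '[[[0.0,0,0,0.003,0],[0.0,0,0,0.003,0]]]'
```

```text
time_s: 27.78
tool_pos: [0.4827, 0.2269, 0.1074]
tcp_rot: [-1.843, 2.504, -0.015]
wrist_force: [0.0, -3.5, 14.0]
opening: -0.0003
```

The force rose to 14 N and the fingers slid down the handle's 35° slope, so the lever is against its stop. Withdraw.

```bash
python3 -m pendant '[[[0.0,0,0,-0.02,0],[0.0,0,0,-0.05,0],[0.0,0,0,-0.05,0],[0.0,0.04,0,-0.02,0],[0.0,0.06,0,0,0],[0.0,0.06,0,0,0],[0.0,0.04,0,0,0],[0.0,0,0,0,0]]]'
python3 chk.py 14
```

```text
time_s: 28.78
tool_pos: [0.4182, 0.0292, 0.2482]
tcp_rot: [-1.843, 2.499, -0.022]
wrist_force: [0.2, -0.6, -0.2]
opening: 0.0001
0 [[275.0, 49.0], [223.0, 142.0]] [[511.0, 283.0], [557.0, 200.0]]
0.05 [[275.0, 46.0], [223.0, 140.0]] [[510.0, 278.0], [555.0, 198.0]]
0.1 [[275.0, 43.0], [224.0, 138.0]] [[509.0, 272.0], [555.0, 195.0]]
0.2 [[274.0, 40.0], [224.0, 135.0]] [[507.0, 259.0], [553.0, 189.0]]
t 28.88 pos [0.419  0.031  0.2482] F [ 0.2027 -0.0383  0.0345] op -0.0 jaw -1.8679 tilt [0.0375 0.011 ] q6 1.7420320431033747
turn 0.0039 shift(after turn) [-0.2032 -0.0202  0.0533] shift now [-0.2031 -0.0209  0.0533] dist 0.211
```

View pics/z14.png

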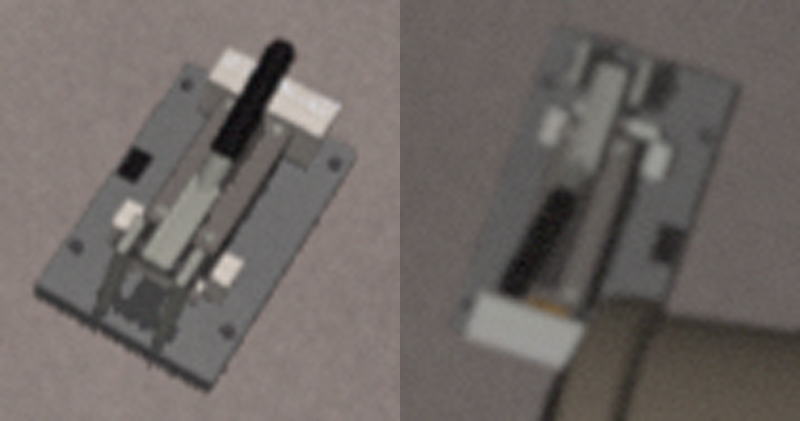

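View pics/top14.png

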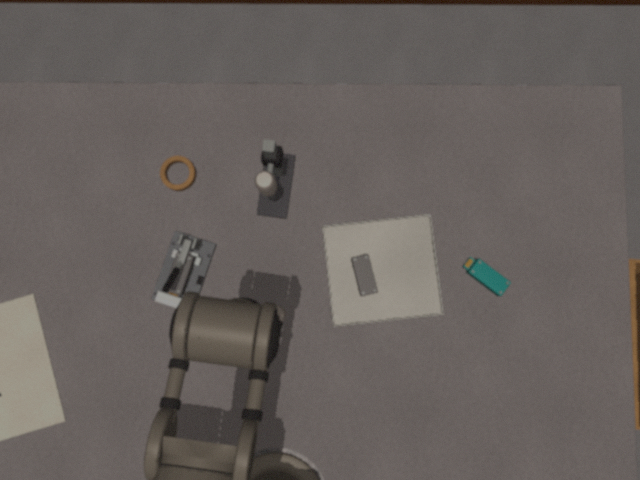

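The view is unchanged by the press: lever shut, cartridge flat with its tongue under the lip. The spacer at (364,274), tape at (178,173), stand and turquoise look-alike are where they started.

```bash
python3 -c "
from bench import robot
print(robot.close_job())"
```

```text
the job is handed in; nothing more can be done
None
```

The logger cartridge is in the read-out cradle with the lever shut over it, and I handed the job in at about 29 s.

**What I did**
- I swung the lever to its open stop; the handle matched the predicted pixels for about 1.75 rad.
- I set the cartridge's heel on the sill so the cartridge tipped tongue-down. I then drew it under the lip until the heel dropped off the sill onto the rails.
- I swung the lever shut and let go.
- The tool could only turn about its own axis, so the tip came from contact with the sill. It was about 0.07 rad, not the suggested 0.3; the tongue still cleared the lip.

**Last checks**
- **Lever:** the handle tip is within about 2 enlarged pixels of the predicted shut position. A 14 N press from above slid the fingers down the handle's slope and left the picture unchanged, so it is against its stop.
- **Cartridge:** it lies between the guides, front at the lip and heel inside the sill. I judged that it lies flat from the pictures and the lever closing fully over it, not by measuring its height.
- **Bystanders:** the spacer, tape, stand and turquoise look-alike look unmoved in the last pictures. The arm hid the bottle in the last top view; it looked unmoved in the scene view just before the final press.
- **Forces:** the highest wrist force I saw was about 31 N, while closing the lever, and the arm was clear of everything at hand-in.

**Disagreement:** the two cameras differed by 3 to 4 mm in y, so I used the average. Pinching the handle confirmed this to under 1 mm.

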